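Seat the drilling template on the twin-pin jig

TASK

Pick up the drilling template by its rib, find both locating pins of the jig with its two holes, and press it gently down until it lies fully home on the rest buttons. Then swing the keeper all the way over the template's edge to hold it, let go, and leave the other things on the bench where they are. Feel your way: do not ram the template against the pins or the jig.

Things in the scene. Friction and masses are not known exactly. Their poses are not given: they have to be found in the camera images.
- jig: Drilling jig, fixed: grey base plate 150 (x) x 260 (y) x 22 mm. Origin on the bench, at the middle between the four rest buttons; the base reaches x -85 to +65, y -130 to +130 mm; z up. The rest buttons (steel, tops at z = 30 mm) carry the template when it is home. Contact between template and jig must stay below 60 N: touch down at 10 to 15 mm/s (at 15 the peak is about 35 N).
- slot_middle (a point): Fixed point at the middle of the jig's cross slot, x = y = 0, z = 60 mm in the jig frame (level of the pin tops). Two steel pins, diameter 12, 130 mm apart along the jig's y, stand at x = 0 on a bar clamped in the slot up to 14 mm to either side of this point: they are at y = s - 65 and s + 65 mm, s NOT measured, to be seen or felt for. Tips flat, without lead-in; the bar does not shift.
- pad_middle (a point): Fixed point on the jig, x = y = 0, z = 40 mm: where the top of the black lift pad (46 x 46 mm, between the pins) is at first. The pad slides down stiffly (9 N plus damping 40 N per m/s; the template's weight does not move it) and stays where it is pushed. The template must press it down 10 mm to meet the rest buttons.
- template: Loose aluminium plate 90 (x) x 180 (y) x 8 mm, about 0.35 kg, with two through holes of diameter 14.4 at x = 0, y = +-65 mm, not chamfered. Origin at the centre of its underside, z up. Centred on top a grip rib 14 (x) x 64 mm (y), up to z = 44 mm, its foot flange 26 wide to z = 10.5. Half a turn about z makes no difference. Home, its origin is 30 mm above the jig's.
- keeper (a joint): Turn-button on the jig, rad. At 0 its bar points along the jig's +y, clear of the template; grows clockwise seen from above to the stop at 1.57, bar along the jig's +x, over the template's edge. Stays where left (friction 0.08 N m). Bar 14 mm wide, 42 mm long from the pivot, z = 40 to 48 mm over the bench: 2 mm above a template that is home, blocked by one that is not.
- keeper_thumb (a point): Top of the keeper's upright thumb post, diameter 12 mm, 32 mm from the pivot; 80 mm above the bench, standing 32 mm above the bar; moves with the keeper.
- keeper_pivot (a point): Pivot axis of the keeper, at the top face of its bar, 48 mm above the bench; at x = -62, y = +45 mm in the jig's frame.
- beeswax: Bystander: yellow lump of wax, 37 x 53 x 24 mm, origin at the centre of its underside.
- thread_spool: Bystander: spool of red thread standing upright, 46 mm wide, 60 mm tall, origin at the centre of its underside.
- wood_handle: Bystander: loose wooden tool handle, 33 x 160 x 33 mm, lying along its y, origin at the centre of its underside.
- pliers: Bystander: pincers with green grips, 58 x 186 x 16 mm, lying along its y, origin at the centre of its underside.

How it is judged:
By the outcome, as a careful person would: the job done as asked, in the order asked, and still so for the second after the job is handed in, with the robot touching nothing.
It also fails if it takes over 72 s, if anything falls off the work surface, if the arm or the gripper's body presses on something with over 40 N, if the wrist force passes 120 N, or if a joint passes its speed limit or range.

ROBOT

A 6-joint arm with a two-finger parallel gripper is mounted at the origin on a cart in front of the work surface, level with it; the furniture and walls round the work are solid. World frame = base frame: x ahead of the robot, y to its left, z up, the work surface at z = 0. Lengths are in mm, angles in degrees, forces in N, time in s.
With the tool pointing down it reaches from about 300 to 1000 mm from the base axis. Payload 5.1 kg.
Tool frame: the origin (TCP) lies midway between the tips of the shut fingers; the grasp point (between the pads) lies 19 mm behind it; z points along the fingers, x is the direction in which the jaws open and shut, and the axes are right-handed (so a half turn about z gives the same grasp; the last joint's range is limited). The gripper opens to 95 mm and grips with 3 to 60 N. Pads are 20 mm wide; open, the fingers measure 119 mm over their backs; the gripper's body (75 mm by 180 mm) begins 59 mm behind the grasp point.
Start: joints at [-72.743, 7.093, 94.555, -0, 78.352, -4.733], TCP at [243.358, -602.712, 214.656] pointing down, gripper open.
Joint ranges: [-149.61, 149.61], [-58.7, 133.49], [1.44, 155.28], [-77.14, 257.14], [18.33, 153.61], [-166.67, 166.67]. Speed limits (degrees/s): [147.25, 147.25, 180, 180, 180, 180].

INTERFACE

Orientations are given as [roll, pitch, yaw] about the fixed x, y, z axes, in that order (R = Rz(yaw) Ry(pitch) Rx(roll)).
In Python, from station import manip gives the robot as it stands. The module is installed in compiled form; this text tells all that it offers.
- The arm moves only by the tool drive_tool, never from a script. Its arguments are lists of equal length, an entry for each row: "linear": the shift along the tool's x, y, z in m, a list of three; "turn": the turn, a rotation vector about the tool's x, y, z in degrees, a list of three; "gripper": the gripper command: -1 is shut, 1 is fully open, values between are in proportion. In form: {"linear": [[tx, ty, tz], ...], "turn": [[ax, ay, az], ...], "gripper": [gripper, ...]}. A call has 1 to 20 rows; each row shifts and turns the commanded pose from where the row before left it, along the tool's axes as they then stand; what a row does not reach is not made up. A row lasts 1/12 s, in which the tool goes at most 41.7 mm and 7.16 degrees, less where a joint would pass 70% of its speed; a pose out of reach is approached as far as the arm can. A call with a gripper value outside its range is refused whole. The fingers move at their own pace and stop on an object; "newtons" is the grip in N (left out, the last holds). Time passes only in rows, so rows that do not move let the fingers close. It gives the time, the measured TCP pose, the force and the opening at its end, in the units of the state.
- manip.read_state(): the state, without advancing time (a new reading comes with each control period).
- manip.snapshot(name): name is "scene" or "top"; returns the picture (480x640x3 uint8, red, green, blue); there is no depth.
- manip.camera_info(name): a dict with "intrinsics" (3x3 intrinsics, pixels), "view" (4x4, takes a point from world to camera coordinates). Camera axes: x right, y down, z forward; pixel columns grow to the right and rows downward; lengths in mm; the calibration is good to about 2 mm. A picture is of the moment at which its call begins. camera_info takes no time and is no camera call.
- manip.sign_off(): hands the job in, once; it reports no verdict.
The state is a dict: "time": time; "q": joint angles; "dq": joint speeds; "joint_torque": joint torques, N m; "position": TCP position; "tool_rot": TCP orientation; "contact_force": force on the tool from outside, world axes, zero at the start; "moment": the same for the moment, N m; "gripper_width": finger opening in mm.
Only numpy, scipy, OpenCV 4.12 (cv2) and the standard library are available. Lean on these libraries where they do the work, as an engineer would, in place of code of your own. Each camera call takes 0.05 s, during which the arm holds its last target.

## Working session

There is one attempt and no reset: what is moved stays moved. The work goes in short steps, Python scripts to look and compute and a tool call to move; the robot and the scene stay as the last step left them, time stands still between calls to the robot, and variables do not carry over. Pictures are saved under pics/ and viewed, and the job is handed in when it is done.

Besides the shell and the picture viewer there is one more tool, called as name(argument=value, ...), one argument or row to a line, values as JSON. drive_tool: Moves the arm, as the interface text tells. Its arguments: {"type":"object","properties":{"linear":{"type":"array"},"turn":{"type":"array"},"gripper":{"type":"array"},"newtons":{"type":"number"}},"required":["linear","turn","gripper"]}

```bash
mkdir -p pics; python3 - <<'E'
from station import manip
import cv2,numpy as np
for n in("scene","top"):
    cv2.imwrite(f"pics/{n}0.png",manip.snapshot(n)[:,:,::-1])
    c=manip.camera_info(n);print(n,np.round(c["intrinsics"],1).tolist(),np.round(c["view"],4).tolist())
s=manip.read_state()
for k,v in s.items():print(k,np.round(v,2))
E
```

```text
scene [[493.3, 0.0, 311.1], [0.0, 493.3, 235.7], [0.0, 0.0, 1.0]] [[-0.6115, -0.791, -0.0184, 296.3342], [-0.3128, 0.2629, -0.9127, 251.3034], [0.7268, -0.5524, -0.4082, 575.5375], [0.0, 0.0, 0.0, 1.0]]
top [[592.9, 0.0, 326.5], [0.0, 592.9, 246.2], [0.0, 0.0, 1.0]] [[0.0094, -0.9998, 0.0148, -52.3633], [-0.9934, -0.011, -0.114, 533.05], [0.1142, -0.0136, -0.9934, 1355.708], [0.0, 0.0, 0.0, 1.0]]
time 0.1
q [-72.74   7.13  94.63   0.    78.35  -4.73]
dq [ 0.1  -0.08 -0.11  0.08 -0.02 -0.02]
joint_torque [  0.   -41.89 -36.11   0.08   0.05  -0.  ]
position [ 243.19 -602.17  213.52]
tool_rot [-1.7999e+02  1.1000e-01 -6.8010e+01]
contact_force [-0.24  0.47 -0.02]
moment [ 0.    0.   -0.05]
gripper_width 95.08
```

```bash
ls -la .
```

```text
total 12
drwxr-xr-x  3 agent agent 4096 Dec  6 21:17 .
drwxr-xr-x 23 root  root  4096 Dec  6 21:17 ..
drwxr-xr-x  2 agent agent 4096 Dec  6 21:18 pics
```

View pics/scene0.png

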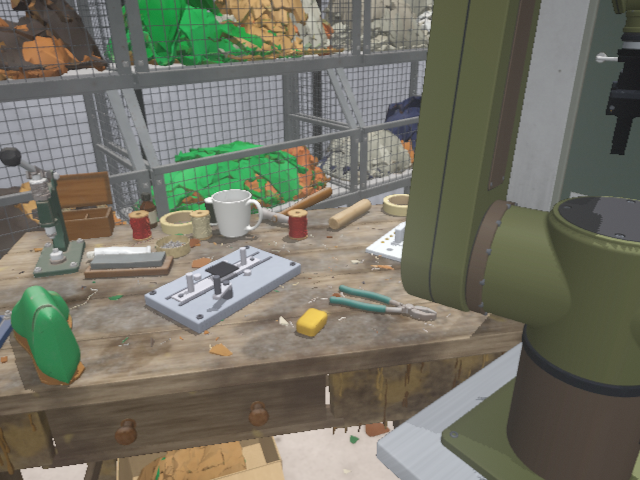

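View pics/top0.png

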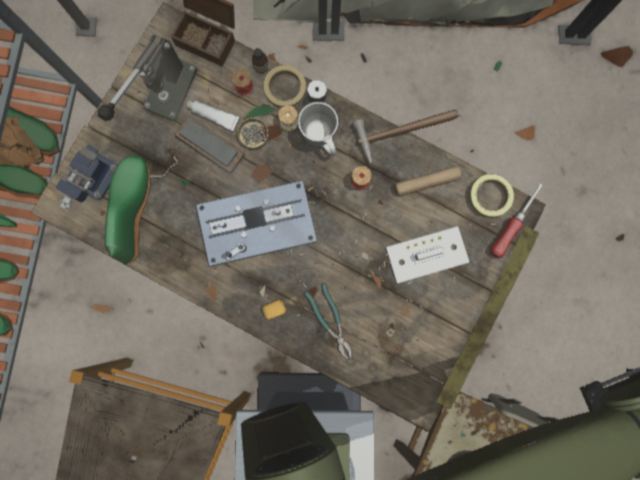

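The top view shows the grey jig near (255,222), with its pad at about (262,216). The white template is near (428,255), the wax at (274,310) and the pliers at (330,320). I'll zoom in on these.

```bash
python3 - <<'E'
import cv2
t=cv2.imread("pics/top0.png");s=cv2.imread("pics/scene0.png")
cv2.imwrite("pics/a.png",cv2.resize(t[170:275,185:325],None,fx=5.5,fy=5.5,interpolation=cv2.INTER_CUBIC))
cv2.imwrite("pics/b.png",cv2.resize(t[215:295,375:480],None,fx=7,fy=7,interpolation=cv2.INTER_CUBIC))
cv2.imwrite("pics/c.png",cv2.resize(s[230:340,140:310],None,fx=4.7,fy=4.7,interpolation=cv2.INTER_CUBIC))
E
```

```text
(no output)
```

View pics/a.png

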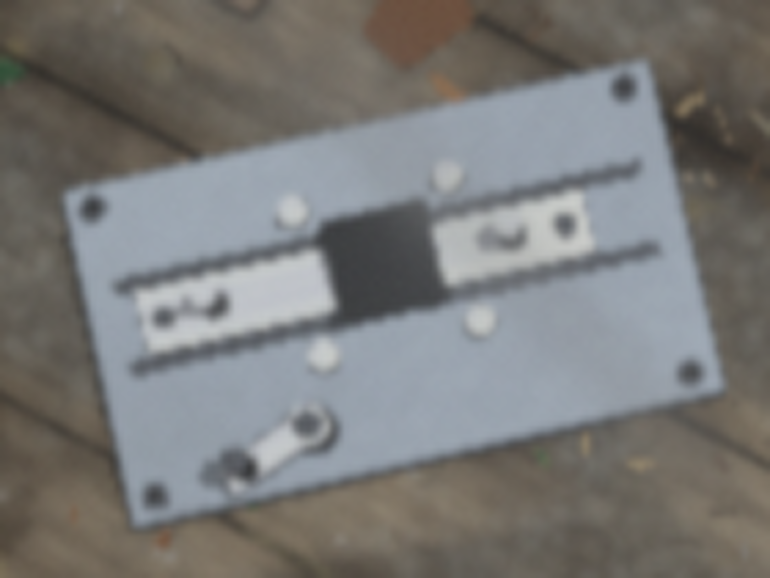

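View pics/b.png

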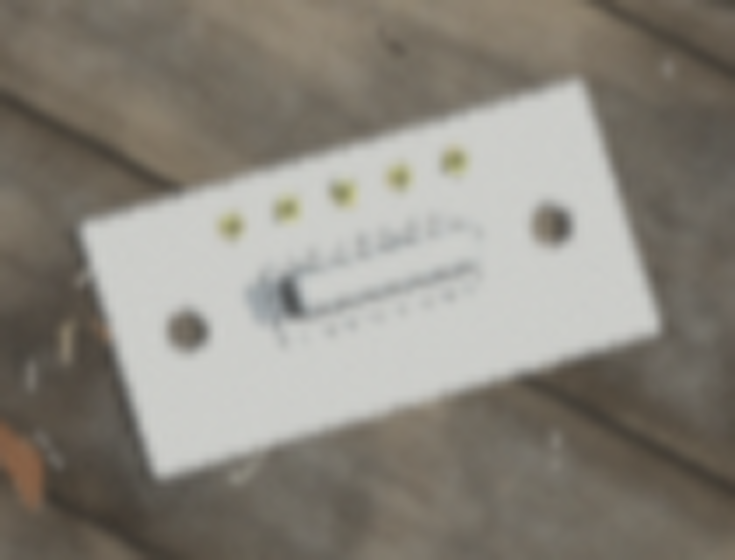

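View pics/c.png

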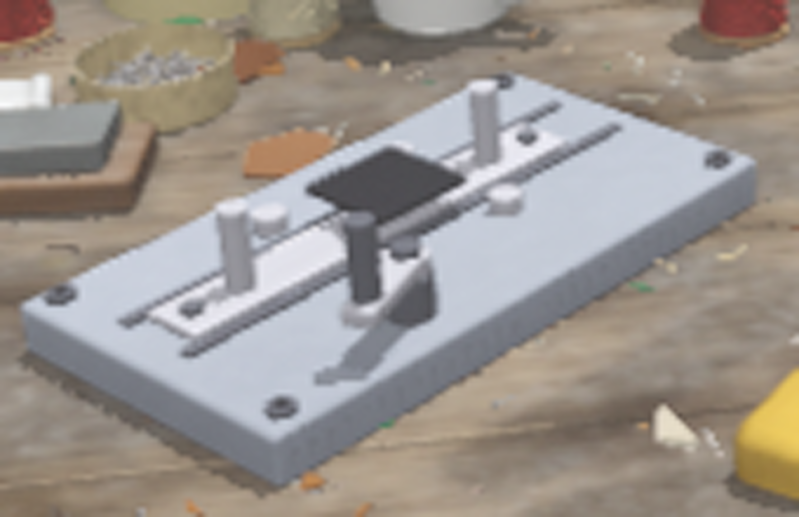

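```bash
cat > h.py <<'E'
import cv2,numpy as np
from station import manip
C={n:(np.array(manip.camera_info(n)["intrinsics"]),np.array(manip.camera_info(n)["view"])) for n in("scene","top")}
def ray(n,p):
    K,V=C[n];R=V[:3,:3];c=-R.T@V[:3,3];d=R.T@np.linalg.solve(K,[p[0],p[1],1.]);return c,d/np.linalg.norm(d)
def onz(n,p,z):
    c,d=ray(n,p);return c+d*(z-c[2])/d[2]
def proj(n,X):
    K,V=C[n];x=K@(V[:3,:3]@np.array(X,float)+V[:3,3]);return x[:2]/x[2]
def tri(ps,pt):
    A=np.zeros((3,3));b=np.zeros(3);L=[ray("scene",ps),ray("top",pt)]
    for c,d in L:
        P=np.eye(3)-np.outer(d,d);A+=P;b+=P@c
    X=np.linalg.solve(A,b);return X,[np.linalg.norm((np.eye(3)-np.outer(d,d))@(X-c)) for c,d in L]
E
python3 - <<'E'
from h import *
t=cv2.imread("pics/top0.png")
print("cam top",np.round(ray("top",(0,0))[0]),"scene",np.round(ray("scene",(0,0))[0]))
hsv=cv2.cvtColor(t,cv2.COLOR_BGR2HSV)
print("tmpl",hsv[265,430],"jig",hsv[240,280],hsv[200,215])
def comp(m,p):
    n,l=cv2.connectedComponents(m.astype(np.uint8));return l==l[p[1],p[0]]
m=comp((hsv[:,:,2]>150)&(hsv[:,:,1]<40),(430,265))
def quad(m,name):
    c=max(cv2.findContours(m.astype(np.uint8),cv2.RETR_EXTERNAL,cv2.CHAIN_APPROX_NONE)[0],key=cv2.contourArea)
    r=cv2.minAreaRect(c);print(name,r,cv2.contourArea(c))
    # line fits per side
    b=cv2.boxPoints(r);P=c[:,0].astype(float);L=[]
    for i in range(4):
        a,d=b[i],b[(i+1)%4];u=(d-a)/np.linalg.norm(d-a);nrm=np.array([-u[1],u[0]])
        s=(P-a)@u;e=np.abs((P-a)@nrm);k=(e<3)&(s>8)&(s<np.linalg.norm(d-a)-8)
        vx,vy,x,y=cv2.fitLine(P[k].astype(np.float32),cv2.DIST_HUBER,0,.01,.01).ravel();L.append((vx,vy,x,y))
    Q=[]
    for i in range(4):
        a=L[i-1];d=L[i];A=np.array([[a[0],-d[0]],[a[1],-d[1]]]);k=np.linalg.solve(A,[d[2]-a[2],d[3]-a[3]]);Q.append([a[2]+k[0]*a[0],a[3]+k[0]*a[1]])
    return np.array(Q)
def rep(Q,z):
    W=np.array([onz("top",q,z)[:2] for q in Q]);print(np.round(Q,1).tolist());print("W",np.round(W,1).tolist())
    for i in range(4):
        d=W[(i+1)%4]-W[i];print(" side",np.round(np.linalg.norm(d),1),"ang",np.round(np.degrees(np.arctan2(d[1],d[0]))%180,2))
    print(" centre",np.round(W.mean(0),1));return W
rep(quad(m,"tmpl"),8)
mj=(hsv[:,:,0]>100)&(hsv[:,:,0]<125)&(hsv[:,:,1]>25)&(hsv[:,:,2]>110)
mj=comp(cv2.morphologyEx(mj.astype(np.uint8),cv2.MORPH_CLOSE,np.ones((3,3))),(280,240))
rep(quad(mj,"jig"),22)
md=comp((hsv[:,:,2]<80),(255,217))
rep(quad(md,"pad"),40)
E
```

```text
cam top [ 375.  -28. 1408.] scene [-159.  486.  470.]
tmpl [ 40   4 206] jig [107  29 173] [105  12 124]
tmpl ((427.5150146484375, 254.32461547851562), (38.67535400390625, 75.73291015625), 73.85565948486328) 2773.0
[[386.1000061035156, 246.8000030517578], [457.29998779296875, 225.89999389648438], [468.6000061035156, 261.3999938964844], [397.3999938964844, 282.6000061035156]]
W [[536.2, -189.3], [588.4, -360.2], [503.4, -385.7], [451.2, -215.8]]
 side 178.6 ang 106.99
 side 88.8 ang 16.72
 side 177.8 ang 107.06
 side 89.0 ang 17.3
 centre [ 519.8 -287.7]
jig ((255.80108642578125, 223.04571533203125), (61.690345764160156, 109.56488800048828), 77.06194305419922) 4581.0
[[196.60000610351562, 205.60000610351562], [301.8999938964844, 181.6999969482422], [315.29998779296875, 239.8000030517578], [209.60000610351562, 264.70001220703125]]
W [[627.6, 261.0], [688.6, 13.0], [549.4, -20.5], [487.8, 225.9]]
 side 255.4 ang 103.8
 side 143.2 ang 13.55
 side 254.0 ang 104.02
 side 144.1 ang 14.11
 centre [588.4 119.9]
pad ((253.60488891601562, 217.44590759277344), (17.521509170532227, 19.64012336730957), 76.75948333740234) 253.5
[[246.0, 211.5], [261.0, 206.6999969482422], [261.0, 223.1999969482422], [246.0, 229.39999389648438]]
W [[611.9, 141.8], [623.6, 107.1], [584.7, 106.3], [569.6, 140.8]]
 side 36.6 ang 108.62
 side 39.0 ang 1.26
 side 37.6 ang 113.51
 side 42.3 ang 1.42
 centre [597.5 124. ]
```

```bash
python3 - <<'E'
from h import *
t=cv2.imread("pics/top0.png");s=cv2.imread("pics/scene0.png")
def crop(im,x,y,w,f):
    c=cv2.resize(im[y:y+w,x:x+w],None,fx=f,fy=f,interpolation=cv2.INTER_NEAREST)
    for i in range(0,w,5):
        cv2.putText(c,str(x+i),(i*f,10),0,.35,(0,0,255),1);cv2.putText(c,str(y+i),(0,i*f+10),0,.35,(0,0,255),1)
    return c
A=np.hstack([crop(t,210,210,25,16),crop(t,265,200,25,16)])
B=np.hstack([crop(s,180,265,25,16),crop(s,230,240,25,16)])
D=np.hstack([crop(t,218,238,30,13),crop(s,205,270,30,13)])
cv2.imwrite("pics/p1.png",A);cv2.imwrite("pics/p2.png",B);cv2.imwrite("pics/p3.png",D)
E
```

```text
(no output)
```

View pics/p1.png

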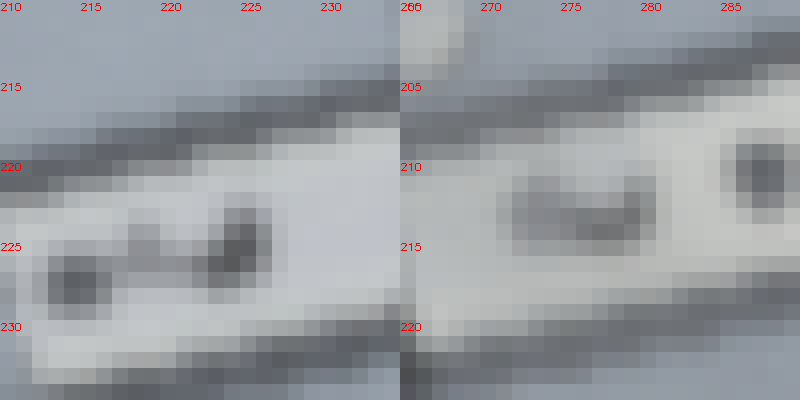

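View pics/p2.png

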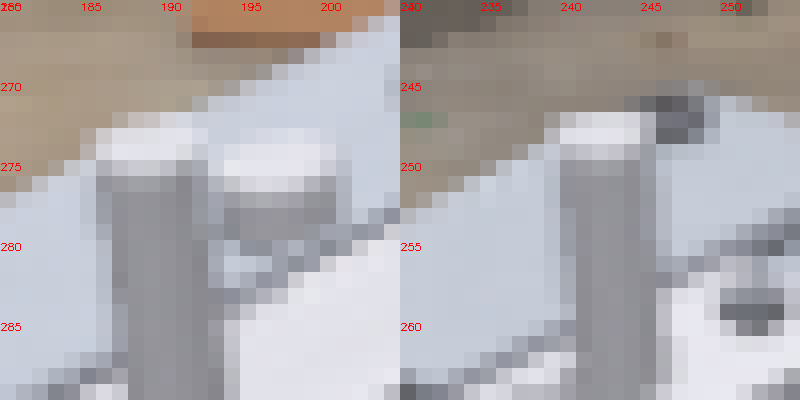

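View pics/p3.png

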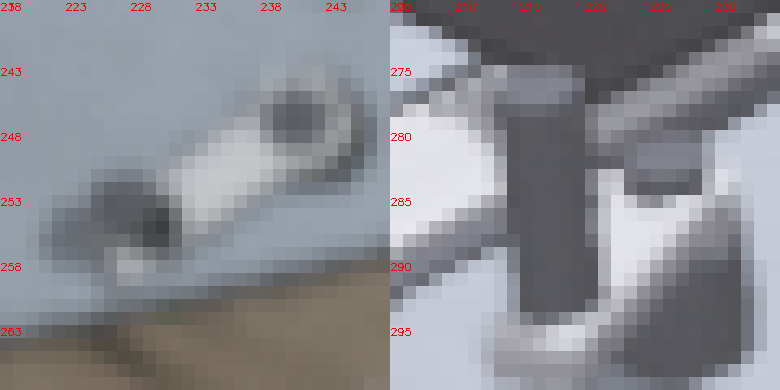

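```bash
python3 - <<'E'
from h import *
a=onz("scene",(188.7,273.3),60);b=onz("scene",(242.0,248.2),60)
print(a,b,np.linalg.norm(a-b),np.degrees(np.arctan2(*(a-b)[1::-1])),(a+b)/2)
for p in(a,b):print("in top",proj("top",p),proj("top",p-[0,0,32]))
# jig template centre etc: scene corners check
yaw=np.radians(13.9);R=np.array([[np.cos(yaw),-np.sin(yaw)],[np.sin(yaw),np.cos(yaw)]])
O=np.array([598.1,122.3])
print("s?",R.T@(a[:2]-O),R.T@(b[:2]-O))
for n in("scene","top"):
  for x,y in((-85,-130),(-85,130),(65,130),(65,-130)):
    print(n,np.round(proj(n,[*(O+R@[x,y]),22]),1))
  print("pad",[np.round(proj(n,[*(O+R@[x,y]),40]),1).tolist() for x,y in((-23,-23),(-23,23),(23,23),(23,-23))])
  print("pivot",proj(n,[*(O+R@[-62,45]),48]),"thumb0",proj(n,[*(O+R@[-62,77]),80]))
print("thumb w",onz("scene",(216.5,276),80),"piv",onz("scene",(226,281),54),"jig",R.T@(onz("scene",(216.5,276),80)[:2]-O)) 
# template in scene
E
```

```text
[581.62905073 195.28449327  60.        ] [610.44233496  70.64332651  60.        ] 127.92820564389488 103.01641000923445 [596.03569284 132.96390989  60.        ]
in top [221.27472554 222.75088742] [223.47595881 224.840743  ]
in top [275.90987332 210.99905444] [276.85974163 213.34892232]
s? [ 1.54430002 74.80403442] [ -0.42847358 -53.10895931]
scene [301.4 262.9]
scene [198.7 322.7]
scene [143.7 293.9]
scene [247.7 243.9]
pad [[239.7, 266.4], [221.4, 275.9], [204.7, 268.8], [223.1, 259.8]]
pivot [226.7306228  283.19939177] thumb0 [210.73322629 274.06045587]
top [316.9 240.9]
top [208.6 266.2]
top [195.3 204.7]
top [302.4 180.1]
pad [[266.0, 224.7], [246.7, 229.2], [242.5, 210.2], [261.7, 205.8]]
pivot [240.63719426 247.16943458] thumb0 [224.87245128 248.81518658]
thumb w [507.22398268 177.88449389  80.        ] piv [524.97136994 153.08686958  54.        ] jig [-74.86189363  75.78775209]
```

drive_tool(
  linear=[
    [0,0,0],
    [0,0,0],
    [0,0,0],
    [0,0,0],
    [0,0,0],
    [0,0,0],
    [0,0,0],
    [0,0,0],
    [0,0,0],
    [0,0,0],
    [0,0,0],
    [0,0,0],
    [0,0,0],
    [0,0,0],
  ],
  turn=[
    [0,0,-6.5],
    [0,0,-6.5],
    [0,0,-6.5],
    [0,0,-6.5],
    [0,0,-6.5],
    [0,0,-6.5],
    [0,0,-6.5],
    [0,0,-6.5],
    [0,0,-6.5],
    [0,0,-6.5],
    [0,0,-6.5],
    [0,0,-6.5],
    [0,0,-7.0],
    [0,0,0],
  ],
  gripper=[1,1,1,1,1,1,1,1,1,1,1,1,1,1],
  newtons=40,
)

```text
time: 1.27
position: [243.3, -602.4, 214.0]
tool_rot: [-179.9, -0.0, 17.1]
contact_force: [-0.2, -0.2, -0.3]
gripper_width: 95.4
```

drive_tool(
  linear=[
    [0.022,-0.0135,0.005],
    [0.022,-0.0135,0.005],
    [0.022,-0.0135,0.005],
    [0.022,-0.0135,0.005],
    [0.022,-0.0135,0.005],
    [0.022,-0.0135,0.005],
    [0.022,-0.0135,0.005],
    [0.022,-0.0135,0.005],
    [0.022,-0.0135,0.005],
    [0.022,-0.0135,0.005],
    [0.022,-0.0135,0.005],
    [0.022,-0.0135,0.005],
    [0.022,-0.0135,0.005],
    [0.022,-0.0135,0.005],
    [0.022,-0.0135,0.005],
    [0.022,-0.0135,0.005],
    [0,0,0],
    [0,0,0],
  ],
  turn=[
    [0,0,0],
    [0,0,0],
    [0,0,0],
    [0,0,0],
    [0,0,0],
    [0,0,0],
    [0,0,0],
    [0,0,0],
    [0,0,0],
    [0,0,0],
    [0,0,0],
    [0,0,0],
    [0,0,0],
    [0,0,0],
    [0,0,0],
    [0,0,0],
    [0,0,0],
    [0,0,0],
  ],
  gripper=[1,1,1,1,1,1,1,1,1,1,1,1,1,1,1,1,1,1],
)

```text
time: 2.77
position: [517.0, -292.1, 133.8]
tool_rot: [-179.9, 0.1, 17.0]
contact_force: [-0.7, 0.4, -0.6]
gripper_width: 95.2
```

```bash
python3 - <<'E'
from h import *
s=manip.snapshot("scene")[:,:,::-1];t=manip.snapshot("top")[:,:,::-1]
cv2.imwrite("pics/s1.png",s);cv2.imwrite("pics/t1.png",t)
c=proj("scene",[519.8,-287.7,8]).astype(int);print(c)
a=cv2.resize(s[160:300,320:500],None,fx=3,fy=3,interpolation=cv2.INTER_CUBIC)
print(a.shape);cv2.imwrite("pics/s1c.png",a)
E
```

```text
[402 238]
(420, 540, 3)
```

View pics/s1c.png

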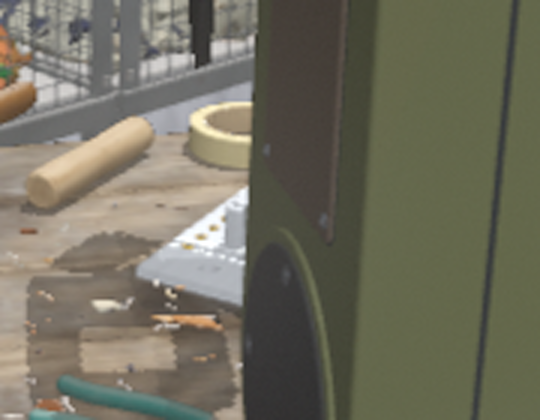

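View pics/t1.png

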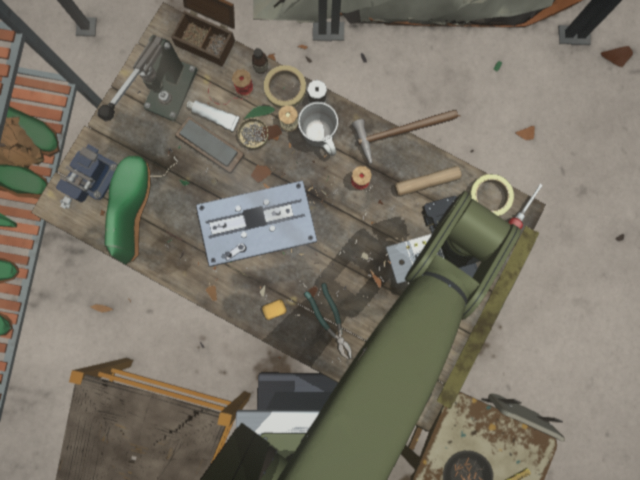

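The arm hides the template in both views, so I can't get a second measurement. The first one matches the given 90 x 180 size, so I'll go down with it.

drive_tool(
  linear=[
    [0.004,-0.0034,0.01],
    [0,0,0.014],
    [0,0,0.014],
    [0,0,0.014],
    [0,0,0.014],
    [0,0,0.014],
    [0,0,0.012],
    [0,0,0.009],
    [0,0,0.006],
    [0,0,0.004],
    [0,0,0.003],
    [0,0,0],
    [0,0,0],
  ],
  turn=[
    [0,0,0],
    [0,0,0],
    [0,0,0],
    [0,0,0],
    [0,0,0],
    [0,0,0],
    [0,0,0],
    [0,0,0],
    [0,0,0],
    [0,0,0],
    [0,0,0],
    [0,0,0],
    [0,0,0],
  ],
  gripper=[1,1,1,1,1,1,1,1,1,1,1,1,1],
)

```text
time: 3.95
position: [520.1, -289.1, 21.1]
tool_rot: [180.0, -0.0, 17.0]
contact_force: [0.0, -0.5, -0.9]
gripper_width: 95.0
```

drive_tool(
  linear=[
    [0,0,0],
    [0,0,0],
    [0,0,0],
    [0,0,0],
    [0,0,0],
    [0,0,0],
    [0,0,0],
    [0,0,0],
    [0,0,0],
    [0,0,0],
  ],
  turn=[
    [0,0,0],
    [0,0,0],
    [0,0,0],
    [0,0,0],
    [0,0,0],
    [0,0,0],
    [0,0,0],
    [0,0,0],
    [0,0,0],
    [0,0,0],
  ],
  gripper=[-1,-1,-1,-1,-1,-1,-1,-1,-1,-1],
  newtons=20,
)

```text
time: 4.78
position: [519.7, -288.8, 20.6]
tool_rot: [-180.0, 0.0, 17.0]
contact_force: [-0.5, -0.9, -0.1]
gripper_width: 33.9
```

drive_tool(
  linear=[
    [0,0,0.002],
    [0,0,0.002],
    [0,0,0],
    [0,0,0],
    [0,0,0],
    [0,0,0],
    [0,0,0],
    [0,0,0],
  ],
  turn=[
    [0,0,0],
    [0,0,0],
    [0,0,0],
    [0,0,0],
    [0,0,0],
    [0,0,0],
    [0,0,0],
    [0,0,0],
  ],
  gripper=[-1,-1,-1,-1,-1,-1,-1,-1],
  newtons=45,
)

```text
time: 5.45
position: [519.4, -288.5, 16.1]
tool_rot: [-179.9, 0.0, 17.0]
contact_force: [-0.4, 0.5, -3.9]
gripper_width: 13.5
```

drive_tool(
  linear=[
    [0,0,-0.003],
    [0,0,-0.006],
    [0,0,-0.01],
    [0,0,-0.012],
    [0,0,-0.014],
    [0,0,-0.014],
    [0,0,-0.014],
    [0,0,-0.014],
    [0,0,-0.01],
    [0,0,-0.006],
    [0,0,0],
    [0,0,0],
  ],
  turn=[
    [0,0,0],
    [0,0,0],
    [0,0,0],
    [0,0,0],
    [0,0,0],
    [0,0,1.1],
    [0,0,1.0],
    [0,0,1.0],
    [0,0,0],
    [0,0,0],
    [0,0,0],
    [0,0,0],
  ],
  gripper=[-1,-1,-1,-1,-1,-1,-1,-1,-1,-1,-1,-1],
)

```text
time: 6.45
position: [519.7, -288.9, 119.8]
tool_rot: [180.0, -0.0, 13.9]
contact_force: [0.1, -0.2, -4.1]
gripper_width: 13.8
```

drive_tool(
  linear=[
    [0.005,-0.011,0],
    [0.01,-0.022,0],
    [0.01,-0.022,0],
    [0.01,-0.022,0],
    [0.01,-0.022,0],
    [0.01,-0.022,0],
    [0.01,-0.022,0],
    [0.01,-0.022,0],
    [0.01,-0.022,0],
    [0.01,-0.022,0],
    [0.01,-0.022,0],
    [0.01,-0.022,0],
    [0.01,-0.022,0],
    [0.01,-0.022,0],
    [0.01,-0.022,0],
    [0.01,-0.022,0],
    [0.01,-0.022,0],
    [0.007,-0.014,0],
    [0.003,-0.008,0],
    [0,0,0],
  ],
  turn=[
    [0,0,0],
    [0,0,0],
    [0,0,0],
    [0,0,0],
    [0,0,0],
    [0,0,0],
    [0,0,0],
    [0,0,0],
    [0,0,0],
    [0,0,0],
    [0,0,0],
    [0,0,0],
    [0,0,0],
    [0,0,0],
    [0,0,0],
    [0,0,0],
    [0,0,0],
    [0,0,0],
    [0,0,0],
    [0,0,0],
  ],
  gripper=[-1,-1,-1,-1,-1,-1,-1,-1,-1,-1,-1,-1,-1,-1,-1,-1,-1,-1,-1,-1],
)

```text
time: 8.12
position: [596.6, 128.4, 118.8]
tool_rot: [-180.0, 0.1, 14.0]
contact_force: [-0.2, -0.2, -3.6]
gripper_width: 13.7
```

```bash
python3 - <<'E'
from h import *
s=manip.snapshot("scene")[:,:,::-1];t=manip.snapshot("top")[:,:,::-1]
cv2.imwrite("pics/s2.png",s);cv2.imwrite("pics/t2.png",t)
cv2.imwrite("pics/s2c.png",cv2.resize(s[190:350,120:340],None,fx=3.6,fy=3.6,interpolation=cv2.INTER_CUBIC))
cv2.imwrite("pics/t2c.png",cv2.resize(t[150:290,170:350],None,fx=4.2,fy=4.2,interpolation=cv2.INTER_CUBIC))
S=manip.read_state();print({k:np.round(S[k],2).tolist() for k in("position","tool_rot","contact_force","moment","gripper_width","q")})
E
```

```text
{'position': [596.69, 126.47, 119.08], 'tool_rot': [179.97, 0.08, 13.91], 'contact_force': [-0.4, 0.39, -3.67], 'moment': [-0.05, -0.15, 0.02], 'gripper_width': 13.57, 'q': [6.94, 6.57, 104.64, -0.04, 68.86, -6.95]}
```

View pics/s2c.png

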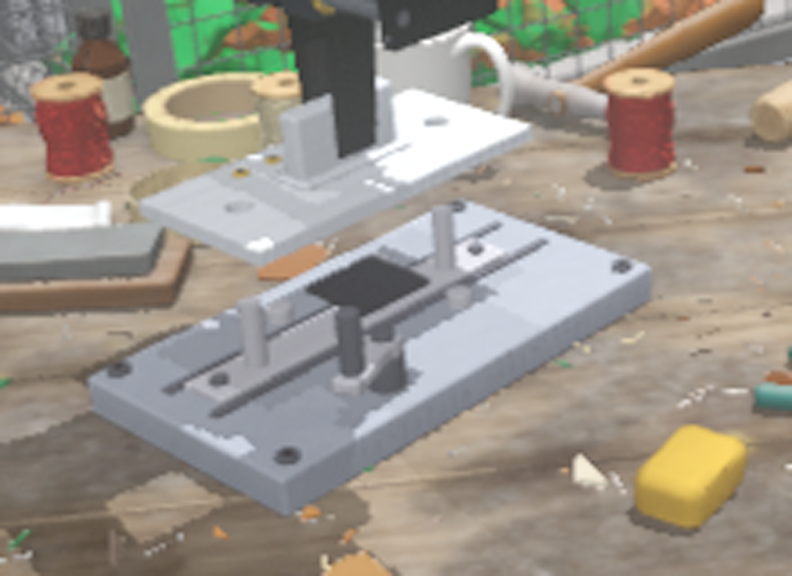

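View pics/t2c.png

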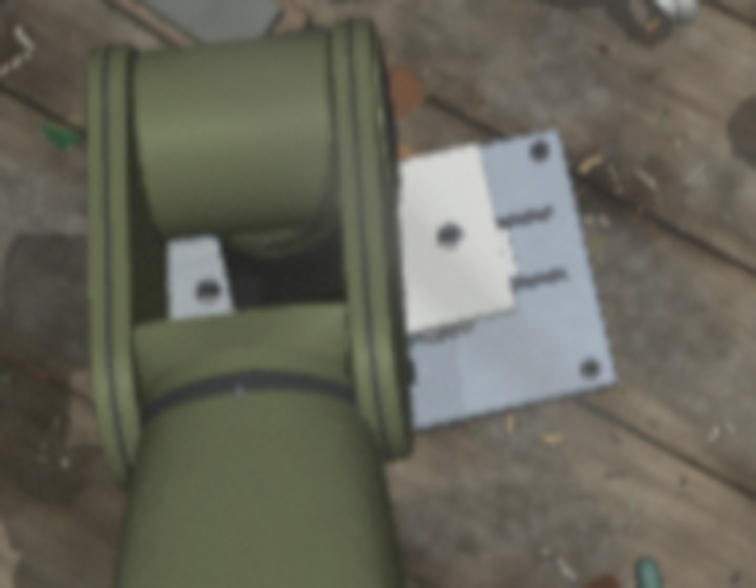

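```bash
python3 - <<'E'
from h import *
t=cv2.imread("pics/t2.png");s=cv2.imread("pics/s2.png")
def crop(im,x,y,w,f):
    c=cv2.resize(im[y:y+w,x:x+w],None,fx=f,fy=f,interpolation=cv2.INTER_NEAREST)
    for i in range(0,w,5):
        cv2.putText(c,str(x+i),(i*f,10),0,.35,(0,0,255),1);cv2.putText(c,str(y+i),(0,i*f+10),0,.35,(0,0,255),1)
    return c
def blob(im,x,y,r):
    g=cv2.cvtColor(im,cv2.COLOR_BGR2GRAY).astype(float)[y-r:y+r+1,x-r:x+r+1]
    bg=np.median(g);w=np.clip(bg-g-0.25*(bg-g.min()),0,None)
    yy,xx=np.mgrid[-r:r+1,-r:r+1];return np.array([x+(w*xx).sum()/w.sum(),y+(w*yy).sum()/w.sum()])
z=119.1-16.1+8
for n,im,P in(("top",t,[(219,219),(277,206)]),("scene",s,[(186,247),(241,223)])):
    q=[blob(im,*p,4) for p in P];w=[onz(n,k,z) for k in q]
    print(n,np.round(q,2).tolist(),np.round(w,1).tolist(),"dist",np.linalg.norm(w[0]-w[1]),"ang",np.degrees(np.arctan2(*(w[0]-w[1])[1::-1])),"mid",(w[0]+w[1])/2)
A=np.hstack([crop(t,207,207,24,16),crop(t,265,194,24,16)]);B=np.hstack([crop(s,174,235,24,16),crop(s,229,211,24,16)])
cv2.imwrite("pics/hl.png",np.vstack([A,B])[:,:])
C1=np.hstack([crop(s,180,270,16,24),crop(s,234,243,16,24)]);cv2.imwrite("pics/pn.png",C1)
E
```

```text
top [[219.16, 218.52], [276.37, 205.54]] [[583.2, 191.8, 111.0], [613.8, 66.1, 111.0]] dist 129.33279122497296 ang 103.69506559052707 mid [598.52421552 128.94701372 111.        ]
scene [[184.99, 246.97], [240.43, 223.48]] [[582.1, 195.3, 111.0], [611.8, 68.9, 111.0]] dist 129.8860050655593 ang 103.18827626355422 mid [596.93867598 132.10880361 111.        ]
```

View pics/hl.png

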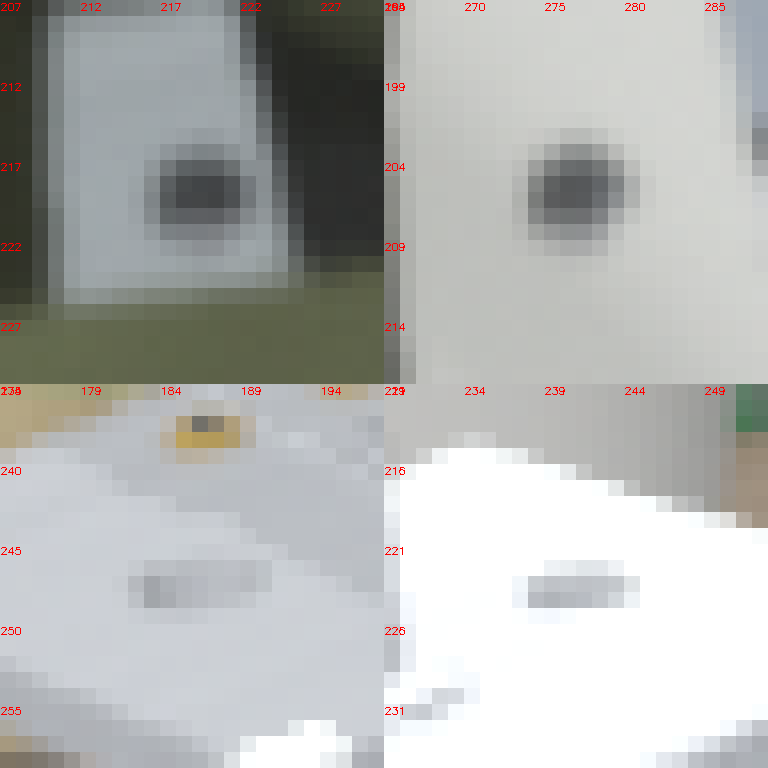

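View pics/pn.png

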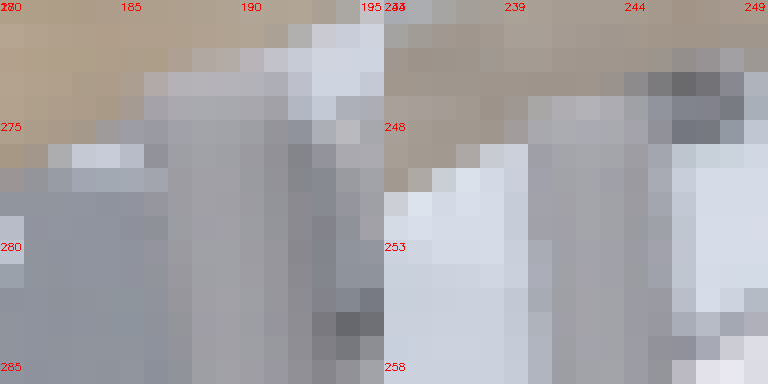

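drive_tool(
  linear=[
    [-0.001,-0.0023,0.004],
    [-0.001,-0.0023,0.006],
    [0,0,0.007],
    [0,0,0.007],
    [0,0,0.006],
    [0,0,0.004],
    [0,0,0.003],
    [0,0,0.001],
    [0,0,0],
    [0,0,0],
    [0,0,0],
  ],
  turn=[
    [0,0,0],
    [0,0,0],
    [0,0,0],
    [0,0,0],
    [0,0,0],
    [0,0,0],
    [0,0,0],
    [0,0,0],
    [0,0,0],
    [0,0,0],
    [0,0,0],
  ],
  gripper=[-1,-1,-1,-1,-1,-1,-1,-1,-1,-1,-1],
)

```text
time: 9.13
position: [594.5, 131.0, 82.2]
tool_rot: [180.0, -0.1, 13.9]
contact_force: [0.2, 0.1, -3.6]
gripper_width: 13.7
```

```bash
python3 - <<'E'
from h import *
s=manip.snapshot("scene")[:,:,::-1];t=manip.snapshot("top")[:,:,::-1]
cv2.imwrite("pics/s3.png",s);cv2.imwrite("pics/t3.png",t)
def crop(im,x,y,w,f):
    c=cv2.resize(im[y:y+w,x:x+w],None,fx=f,fy=f,interpolation=cv2.INTER_NEAREST)
    for i in range(0,w,5):
        cv2.putText(c,str(x+i),(i*f,10),0,.35,(0,0,255),1);cv2.putText(c,str(y+i),(0,i*f+10),0,.35,(0,0,255),1)
    return c
S=manip.read_state();print({k:np.round(S[k],2).tolist() for k in("time","position","tool_rot","contact_force","moment","gripper_width")})
cv2.imwrite("pics/s3c.png",cv2.resize(s[220:340,130:310],None,fx=4.4,fy=4.4,interpolation=cv2.INTER_CUBIC))
cv2.imwrite("pics/t3h.png",np.hstack([crop(t,207,207,25,16),crop(t,265,196,25,16)]))
E
```

```text
{'time': 9.23, 'position': [594.43, 130.91, 82.12], 'tool_rot': [180.0, -0.04, 13.89], 'contact_force': [0.96, -0.23, -3.2], 'moment': [-0.02, -0.12, 0.01], 'gripper_width': 13.71}
```

View pics/s3c.png

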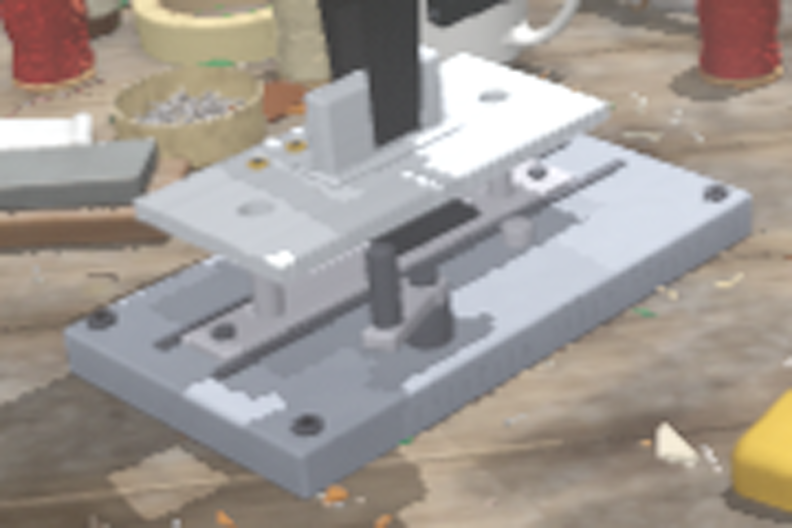

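View pics/t3h.png

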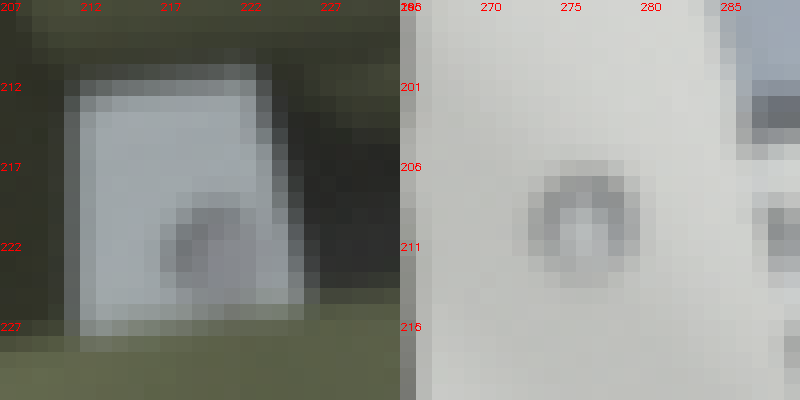

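The pins show inside both holes from the top camera. Hole 1 is near (220,222) with its pin at about (221,223), and hole 2 is near (276,209.5) with its pin at about (276.2,210.9). Both offsets are about what parallax would give, so I'll shift 0.5 mm in -x and feel down.

drive_tool(
  linear=[
    [-0.0005,0,0.0008],
    [0,0,0.0008],
    [0,0,0.0008],
    [0,0,0.0008],
    [0,0,0.0008],
    [0,0,0.0008],
    [0,0,0.0008],
    [0,0,0.0008],
    [0,0,0.0008],
    [0,0,0],
  ],
  turn=[
    [0,0,0],
    [0,0,0],
    [0,0,0],
    [0,0,0],
    [0,0,0],
    [0,0,0],
    [0,0,0],
    [0,0,0],
    [0,0,0],
    [0,0,0],
  ],
  gripper=[-1,-1,-1,-1,-1,-1,-1,-1,-1,-1],
)

```text
time: 10.07
position: [593.9, 130.8, 75.6]
tool_rot: [180.0, -0.0, 13.9]
contact_force: [-2.9, -0.7, 4.6]
gripper_width: 14.0
```

```bash
cat > st.py <<'E'
from h import *
S=manip.read_state();print({k:np.round(S[k],2).tolist() for k in("time","position","tool_rot","contact_force","moment","gripper_width")})
E
python3 st.py
```

```text
{'time': 10.07, 'position': [593.88, 130.8, 75.62], 'tool_rot': [180.0, -0.01, 13.89], 'contact_force': [-2.94, -0.66, 4.63], 'moment': [-0.03, 0.61, 0.0], 'gripper_width': 14.02}
```

drive_tool(
  linear=[
    [-0.0004,0,0],
    [-0.0004,0,0],
    [0,0,0],
  ],
  turn=[
    [0,0,0],
    [0,0,0],
    [0,0,0],
  ],
  gripper=[-1,-1,-1],
)

```text
time: 10.32
position: [593.7, 130.7, 75.6]
tool_rot: [180.0, -0.1, 13.9]
contact_force: [-2.7, -0.1, 6.1]
gripper_width: 13.8
```

```bash
python3 st.py
```

```text
{'time': 10.32, 'position': [593.71, 130.74, 75.59], 'tool_rot': [180.0, -0.13, 13.89], 'contact_force': [-2.72, -0.12, 6.06], 'moment': [0.04, 0.27, -0.06], 'gripper_width': 13.76}
```

```bash
python3 - <<'E'
from h import *
t=manip.snapshot("top")[:,:,::-1];cv2.imwrite("pics/t4.png",t)
def crop(im,x,y,w,f):
    c=cv2.resize(im[y:y+w,x:x+w],None,fx=f,fy=f,interpolation=cv2.INTER_NEAREST)
    for i in range(0,w,5):
        cv2.putText(c,str(x+i),(i*f,10),0,.35,(0,0,255),1);cv2.putText(c,str(y+i),(0,i*f+10),0,.35,(0,0,255),1)
    return c
g=np.hstack([crop(t,212,214,16,25),crop(t,268,202,16,25)])
g=np.clip((g.astype(float)-90)*1.8,0,255).astype(np.uint8)
cv2.imwrite("pics/t4h.png",g)
E
python3 st.py
```

```text
{'time': 10.37, 'position': [593.76, 130.73, 75.64], 'tool_rot': [179.99, -0.13, 13.89], 'contact_force': [-1.71, -0.55, 6.42], 'moment': [0.1, 0.33, -0.02], 'gripper_width': 13.77}
```

View pics/t4h.png

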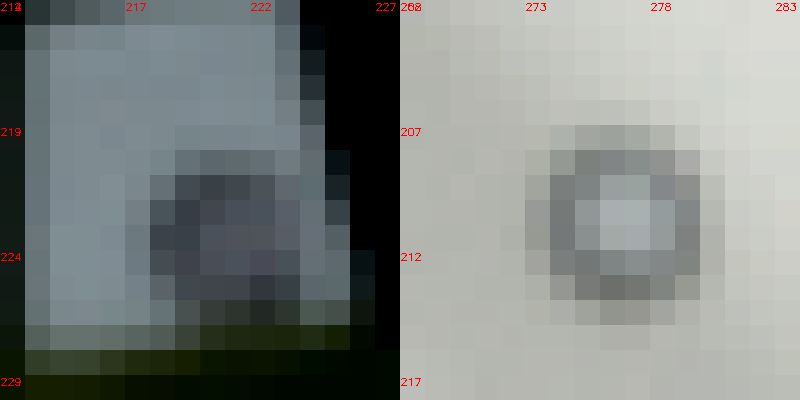

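drive_tool(
  linear=[
    [0.0004,0,0],
    [0.0004,0,0],
    [0.0004,0,0],
    [0,0,0],
  ],
  turn=[
    [0,0,0],
    [0,0,0],
    [0,0,0],
    [0,0,0],
  ],
  gripper=[-1,-1,-1,-1],
)

```text
time: 10.7
position: [594.5, 130.8, 73.9]
tool_rot: [180.0, -0.1, 13.9]
contact_force: [1.7, -1.0, -2.1]
gripper_width: 13.6
```

```bash
python3 st.py
```

```text
{'time': 10.7, 'position': [594.53, 130.8, 73.93], 'tool_rot': [179.98, -0.1, 13.88], 'contact_force': [1.73, -0.99, -2.12], 'moment': [-0.03, -0.48, -0.05], 'gripper_width': 13.55}
```

drive_tool(
  linear=[
    [0.0004,0,0],
    [0.0004,0,0],
    [0,0,0],
  ],
  turn=[
    [0,0,0],
    [0,0,0],
    [0,0,0],
  ],
  gripper=[-1,-1,-1],
)

```text
time: 10.95
position: [594.7, 130.9, 73.6]
tool_rot: [180.0, 0.0, 13.9]
contact_force: [2.0, -0.3, -4.3]
gripper_width: 13.9
```

```bash
python3 st.py
```

```text
{'time': 10.95, 'position': [594.67, 130.86, 73.58], 'tool_rot': [179.99, 0.03, 13.88], 'contact_force': [2.0, -0.33, -4.29], 'moment': [-0.1, -0.48, -0.08], 'gripper_width': 13.87}
```

drive_tool(
  linear=[
    [0,0,0.0008],
    [0,0,0.0008],
    [0,0,0.0008],
    [0,0,0.0008],
    [0,0,0.0008],
    [0,0,0.0008],
    [0,0,0],
  ],
  turn=[
    [0,0,0],
    [0,0,0],
    [0,0,0],
    [0,0,0],
    [0,0,0],
    [0,0,0],
    [0,0,0],
  ],
  gripper=[-1,-1,-1,-1,-1,-1,-1],
)

```text
time: 11.53
position: [594.8, 131.0, 69.5]
tool_rot: [180.0, -0.0, 13.9]
contact_force: [2.0, -1.4, -3.7]
gripper_width: 13.8
```

```bash
python3 st.py
```

```text
{'time': 11.53, 'position': [594.81, 131.03, 69.5], 'tool_rot': [180.0, -0.0, 13.89], 'contact_force': [2.0, -1.36, -3.66], 'moment': [-0.11, -0.44, -0.07], 'gripper_width': 13.75}
```

drive_tool(
  linear=[
    [-0.0004,0,0.0008],
    [0,0,0.0008],
    [0,0,0.0008],
    [0,0,0.0008],
    [0,0,0.0008],
    [0,0,0],
  ],
  turn=[
    [0,0,0],
    [0,0,0],
    [0,0,0],
    [0,0,0],
    [0,0,0],
    [0,0,0],
  ],
  gripper=[-1,-1,-1,-1,-1,-1],
)

```text
time: 12.03
position: [594.7, 131.0, 65.7]
tool_rot: [180.0, -0.0, 13.9]
contact_force: [3.5, -1.6, -3.0]
gripper_width: 14.0
```

```bash
python3 st.py
```

```text
{'time': 12.03, 'position': [594.69, 130.96, 65.69], 'tool_rot': [179.99, -0.04, 13.89], 'contact_force': [3.55, -1.55, -3.04], 'moment': [-0.16, -0.7, -0.09], 'gripper_width': 14.04}
```

drive_tool(
  linear=[
    [0.0004,0.0002,0.0004],
    [0.0004,0.0002,0.0008],
    [0,0,0.0008],
    [0,0,0.0008],
    [0,0,0],
  ],
  turn=[
    [0,0,0],
    [0,0,0],
    [0,0,0],
    [0,0,0],
    [0,0,0],
  ],
  gripper=[-1,-1,-1,-1,-1],
)

```text
time: 12.45
position: [594.8, 130.8, 62.3]
tool_rot: [-180.0, 0.1, 13.9]
contact_force: [0.1, 0.1, -3.6]
gripper_width: 13.9
```

```bash
python3 st.py
```

```text
{'time': 12.45, 'position': [594.79, 130.8, 62.26], 'tool_rot': [-179.98, 0.06, 13.89], 'contact_force': [0.06, 0.05, -3.55], 'moment': [-0.02, -0.25, -0.06], 'gripper_width': 13.93}
```

drive_tool(
  linear=[
    [0,0,0.0008],
    [0,0,0.0008],
    [0,0,0.0008],
    [0,0,0.0008],
    [0,0,0.0008],
    [0,0,0.0008],
    [0,0,0.0008],
    [0,0,0.0008],
    [0,0,0.0008],
    [0,0,0.0008],
    [0,0,0.0008],
    [0,0,0.0008],
  ],
  turn=[
    [0,0,0],
    [0,0,0],
    [0,0,0],
    [0,0,0],
    [0,0,0],
    [0,0,0],
    [0,0,0],
    [0,0,0],
    [0,0,0],
    [0,0,0],
    [0,0,0],
    [0,0,0],
  ],
  gripper=[-1,-1,-1,-1,-1,-1,-1,-1,-1,-1,-1,-1],
)

```text
time: 13.45
position: [595.3, 130.8, 54.4]
tool_rot: [-180.0, 0.0, 13.9]
contact_force: [-4.4, -0.4, 4.6]
gripper_width: 13.8
```

```bash
python3 st.py
```

```text
{'time': 13.45, 'position': [595.32, 130.78, 54.44], 'tool_rot': [-180.0, 0.02, 13.89], 'contact_force': [-4.37, -0.36, 4.64], 'moment': [-0.14, 0.77, 0.0], 'gripper_width': 13.82}
```

drive_tool(
  linear=[
    [-0.0003,0,0.0008],
    [-0.0003,0,0.0008],
    [0,0,0.0008],
    [0,0,0.0008],
    [0,0,0.0008],
    [0,0,0.0008],
  ],
  turn=[
    [0,0,0],
    [0,0,0],
    [0,0,0],
    [0,0,0],
    [0,0,0],
    [0,0,0],
  ],
  gripper=[-1,-1,-1,-1,-1,-1],
)

```text
time: 13.95
position: [595.3, 130.8, 49.9]
tool_rot: [-180.0, -0.1, 13.9]
contact_force: [-3.3, -0.4, 5.8]
gripper_width: 13.6
```

```bash
python3 st.py
```

```text
{'time': 13.95, 'position': [595.27, 130.76, 49.92], 'tool_rot': [-180.0, -0.06, 13.89], 'contact_force': [-3.26, -0.45, 5.78], 'moment': [-0.05, 0.69, -0.02], 'gripper_width': 13.63}
```

drive_tool(
  linear=[
    [-0.0003,0,0.0008],
    [0,0,0.0008],
    [0,0,0.0008],
    [0,0,0.0008],
    [0,0,0.0008],
    [0,0,0],
  ],
  turn=[
    [0,0,0],
    [0,0,0],
    [0,0,0],
    [0,0,0],
    [0,0,0],
    [0,0,0],
  ],
  gripper=[-1,-1,-1,-1,-1,-1],
)

```text
time: 14.45
position: [595.3, 130.7, 46.0]
tool_rot: [-180.0, -0.1, 13.9]
contact_force: [-3.3, -0.7, 4.7]
gripper_width: 14.0
```

```bash
python3 st.py
```

```text
{'time': 14.45, 'position': [595.28, 130.74, 46.02], 'tool_rot': [-180.0, -0.1, 13.89], 'contact_force': [-3.27, -0.74, 4.65], 'moment': [-0.02, 0.59, 0.01], 'gripper_width': 14.01}
```

drive_tool(
  linear=[
    [0,0,0.0006],
    [0,0,0.0006],
    [0,0,0.0006],
    [0,0,0],
  ],
  turn=[
    [0,0,0],
    [0,0,0],
    [0,0,0],
    [0,0,0],
  ],
  gripper=[-1,-1,-1,-1],
)

```text
time: 14.78
position: [595.3, 130.7, 46.0]
tool_rot: [180.0, -0.1, 13.9]
contact_force: [-8.9, -1.6, 13.7]
gripper_width: 13.7
```

```bash
python3 st.py
```

```text
{'time': 14.78, 'position': [595.29, 130.74, 46.02], 'tool_rot': [180.0, -0.05, 13.89], 'contact_force': [-8.88, -1.56, 13.74], 'moment': [-0.21, 1.49, -0.02], 'gripper_width': 13.72}
```

Home: TCP z stays at 46.0 while the force rises. I'll ease off, open part way and back up.

drive_tool(
  linear=[
    [0,0,-0.0008],
    [0,0,-0.0008],
    [0,0,0],
    [0,0,0],
    [0,0,0],
    [0,0,0],
    [0,0,0],
    [0,0,0],
    [0,0,0],
    [0,0,0],
  ],
  turn=[
    [0,0,0],
    [0,0,0],
    [0,0,0],
    [0,0,0],
    [0,0,0],
    [0,0,0],
    [0,0,0],
    [0,0,0],
    [0,0,0],
    [0,0,0],
  ],
  gripper=[-1,-1,-1,-0.2,-0.2,-0.2,-0.2,-0.2,-0.2,-0.2],
)

```text
time: 15.62
position: [594.4, 130.5, 44.1]
tool_rot: [-180.0, 0.0, 13.9]
contact_force: [-0.2, 0.6, -0.4]
gripper_width: 37.5
```

```bash
python3 st.py
```

```text
{'time': 15.62, 'position': [594.4, 130.53, 44.12], 'tool_rot': [-180.0, 0.0, 13.89], 'contact_force': [-0.17, 0.59, -0.42], 'moment': [-0.07, -0.17, 0.02], 'gripper_width': 37.48}
```

drive_tool(
  linear=[
    [0,0,-0.004],
    [0,0,-0.008],
    [0,0,-0.012],
    [0,0,-0.012],
    [0,0,-0.012],
    [0,0,-0.012],
    [0,0,-0.008],
    [0,0,-0.004],
    [0,0,0],
  ],
  turn=[
    [0,0,0],
    [0,0,0],
    [0,0,0],
    [0,0,0],
    [0,0,0],
    [0,0,0],
    [0,0,0],
    [0,0,0],
    [0,0,0],
  ],
  gripper=[-0.2,-0.2,-0.2,-0.2,-0.2,-0.2,-0.2,-0.2,-0.2],
)

```text
time: 16.37
position: [595.3, 130.7, 118.1]
tool_rot: [180.0, -0.2, 13.9]
contact_force: [-1.2, -0.5, -0.5]
gripper_width: 38.1
```

```bash
python3 st.py; python3 - <<'E'
from h import *
s=manip.snapshot("scene")[:,:,::-1];t=manip.snapshot("top")[:,:,::-1]
cv2.imwrite("pics/s5.png",s);cv2.imwrite("pics/t5.png",t)
cv2.imwrite("pics/s5c.png",cv2.resize(s[220:340,130:310],None,fx=4.4,fy=4.4,interpolation=cv2.INTER_CUBIC))
cv2.imwrite("pics/t5c.png",cv2.resize(t[160:280,170:350],None,fx=4.2,fy=4.2,interpolation=cv2.INTER_CUBIC))
E
```

```text
{'time': 16.37, 'position': [595.3, 130.66, 118.1], 'tool_rot': [179.98, -0.16, 13.89], 'contact_force': [-1.15, -0.47, -0.47], 'moment': [-0.03, -0.14, -0.07], 'gripper_width': 38.12}
```

View pics/s5c.png

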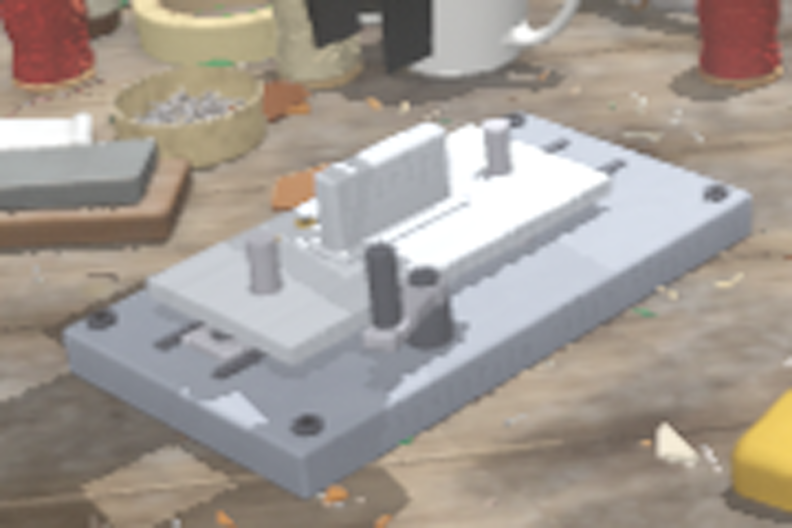

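View pics/t5c.png

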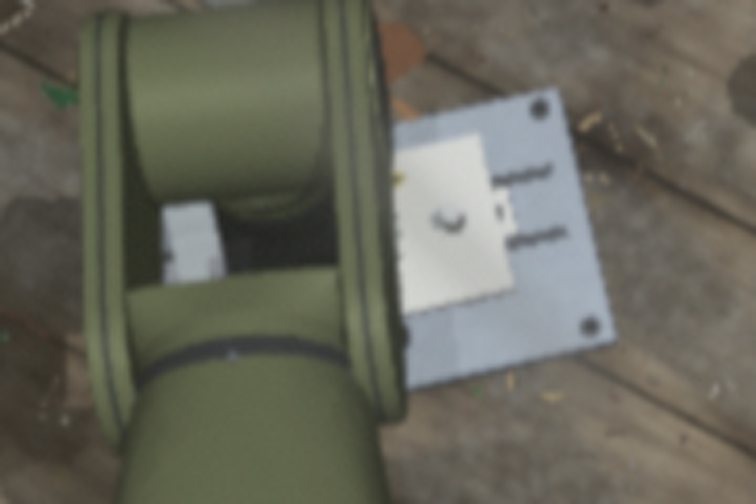

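The scene view shows both pins through the holes and the plate lying flat on the buttons. The keeper still points out to one side, with its thumb near (386,285) in the crop. Next I'll move beside the thumb with the fingers shut.

drive_tool(
  linear=[
    [-0.006,-0.0033,0],
    [-0.0126,-0.0068,0],
    [-0.0126,-0.0068,0],
    [-0.0126,-0.0068,0],
    [-0.0126,-0.0068,0],
    [-0.0126,-0.0068,0],
    [-0.0126,-0.0068,0],
    [-0.0126,-0.0068,0],
    [-0.0066,-0.0038,0],
    [0,0,0],
    [0,0,0],
    [0,0,0],
    [0,0,0],
    [0,0,0],
    [0,0,0],
  ],
  turn=[
    [0,0,0],
    [0,0,0],
    [0,0,0],
    [0,0,0],
    [0,0,0],
    [0,0,0],
    [0,0,0],
    [0,0,0],
    [0,0,0],
    [0,0,-5],
    [0,0,-6],
    [0,0,-6],
    [0,0,-6],
    [0,0,0],
    [0,0,0],
  ],
  gripper=[-1,-1,-1,-1,-1,-1,-1,-1,-1,-1,-1,-1,-1,-1,-1],
  newtons=20,
)

```text
time: 17.72
position: [483.1, 159.4, 115.8]
tool_rot: [-180.0, 0.0, 36.7]
contact_force: [0.3, 0.0, 0.2]
gripper_width: 0.6
```

```bash
python3 st.py; python3 - <<'E'
from h import *
s=manip.snapshot("scene")[:,:,::-1]
cv2.imwrite("pics/s6.png",s)
cv2.imwrite("pics/s6c.png",cv2.resize(s[200:340,120:310],None,fx=4.2,fy=4.2,interpolation=cv2.INTER_CUBIC))
E
```

```text
{'time': 17.72, 'position': [483.07, 159.41, 115.77], 'tool_rot': [-179.98, 0.04, 36.74], 'contact_force': [0.35, 0.04, 0.15], 'moment': [0.02, -0.13, 0.03], 'gripper_width': 0.61}
```

View pics/s6c.png

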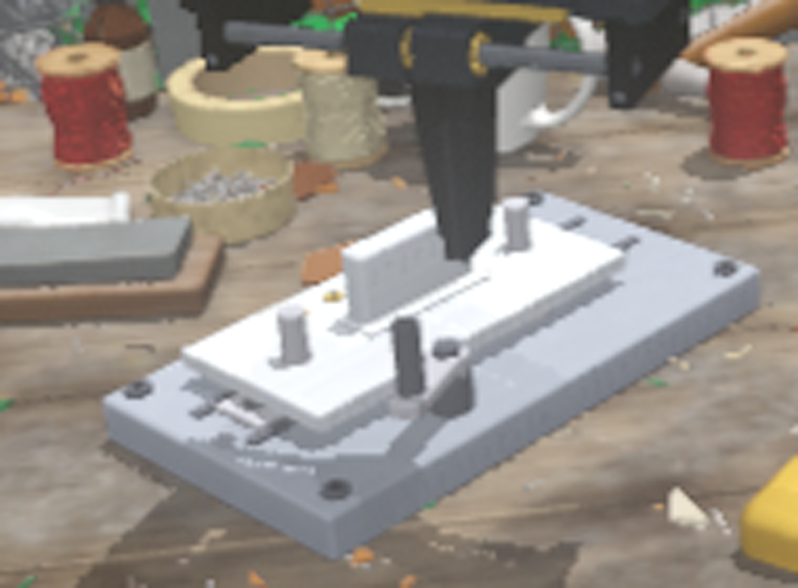

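drive_tool(
  linear=[
    [0,0,0.006],
    [0,0,0.01],
    [0,0,0.012],
    [0,0,0.012],
    [0,0,0.01],
    [0,0,0.006],
    [0,0,0.002],
    [0,0,0],
    [0,0,0],
  ],
  turn=[
    [0,0,0],
    [0,0,0],
    [0,0,0],
    [0,0,0],
    [0,0,0],
    [0,0,0],
    [0,0,0],
    [0,0,0],
    [0,0,0],
  ],
  gripper=[-1,-1,-1,-1,-1,-1,-1,-1,-1],
)

```text
time: 18.52
position: [483.7, 159.5, 58.4]
tool_rot: [180.0, -0.0, 36.9]
contact_force: [-0.2, 0.1, 0.5]
gripper_width: 0.4
```

```bash
python3 st.py; python3 - <<'E'
from h import *
s=manip.snapshot("scene")[:,:,::-1]
cv2.imwrite("pics/s7.png",s)
cv2.imwrite("pics/s7c.png",cv2.resize(s[220:340,150:310],None,fx=5,fy=5,interpolation=cv2.INTER_CUBIC))
E
```

```text
{'time': 18.52, 'position': [483.71, 159.5, 58.43], 'tool_rot': [179.99, -0.02, 36.89], 'contact_force': [-0.24, 0.12, 0.49], 'moment': [0.05, -0.15, -0.01], 'gripper_width': 0.4}
```

View pics/s7c.png

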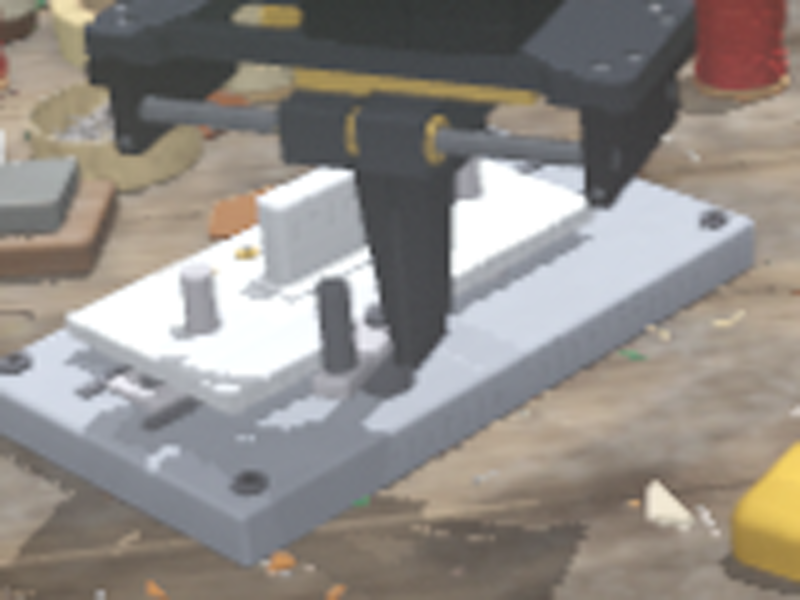

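drive_tool(
  linear=[
    [0.0026,0,0],
    [0.0026,0,0],
    [0.0026,0,0],
    [0.0026,0,0],
    [0,0,0],
  ],
  turn=[
    [0,0,0],
    [0,0,0],
    [0,0,0],
    [0,0,0],
    [0,0,0],
  ],
  gripper=[-1,-1,-1,-1,-1],
)

```text
time: 18.98
position: [492.4, 166.0, 58.6]
tool_rot: [180.0, -0.0, 36.9]
contact_force: [1.2, -0.5, -0.3]
gripper_width: 0.3
```

drive_tool(
  linear=[
    [0.0023,-0.0012,0],
    [0.0023,-0.0012,0],
    [0.0023,-0.0012,0],
    [0.0023,-0.0012,0],
    [0.0023,-0.0012,0],
    [0.0023,-0.0012,0],
    [0.0023,-0.0012,0],
    [0.0023,-0.0012,0],
    [0,0,0],
  ],
  turn=[
    [0,0,4],
    [0,0,4],
    [0,0,4],
    [0,0,4],
    [0,0,4],
    [0,0,4],
    [0,0,4],
    [0,0,4],
    [0,0,0],
  ],
  gripper=[-1,-1,-1,-1,-1,-1,-1,-1,-1],
)

```text
time: 19.73
position: [504.3, 181.6, 58.1]
tool_rot: [-180.0, 0.1, 4.8]
contact_force: [-3.2, 0.8, 1.6]
gripper_width: 0.4
```

```bash
python3 st.py; python3 - <<'E'
from h import *
s=manip.snapshot("scene")[:,:,::-1]
cv2.imwrite("pics/s8.png",s)
cv2.imwrite("pics/s8c.png",cv2.resize(s[220:340,150:310],None,fx=5,fy=5,interpolation=cv2.INTER_CUBIC))
E
```

```text
{'time': 19.73, 'position': [504.31, 181.65, 58.12], 'tool_rot': [-180.0, 0.1, 4.84], 'contact_force': [-3.2, 0.75, 1.63], 'moment': [0.08, 0.31, 0.04], 'gripper_width': 0.45}
```

View pics/s8c.png

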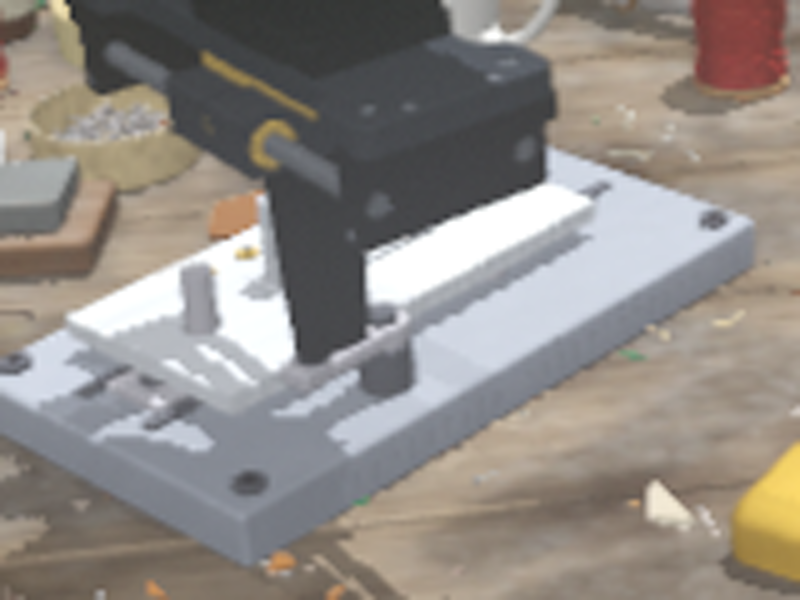

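drive_tool(
  linear=[
    [0.0023,-0.0012,0],
    [0.0023,-0.0012,0],
    [0.0023,-0.0012,0],
    [0.0023,-0.0012,0],
    [0.0023,-0.0012,0],
    [0.0023,-0.0012,0],
    [0.0023,-0.0012,0],
    [0.0023,-0.0012,0],
    [0.0023,-0.0012,0],
    [0.0023,-0.0012,0],
    [0,0,0],
  ],
  turn=[
    [0,0,4],
    [0,0,4],
    [0,0,4],
    [0,0,4],
    [0,0,4],
    [0,0,4],
    [0,0,4],
    [0,0,4],
    [0,0,4],
    [0,0,4],
    [0,0,0],
  ],
  gripper=[-1,-1,-1,-1,-1,-1,-1,-1,-1,-1,-1],
)

```text
time: 20.7
position: [529.5, 188.7, 58.2]
tool_rot: [-179.9, 0.1, -35.1]
contact_force: [-1.0, 4.0, -0.2]
gripper_width: 0.0
```

```bash
python3 st.py; python3 - <<'E'
from h import *
s=manip.snapshot("scene")[:,:,::-1]
cv2.imwrite("pics/s9.png",s)
cv2.imwrite("pics/s9c.png",cv2.resize(s[220:340,150:310],None,fx=5,fy=5,interpolation=cv2.INTER_CUBIC))
E
```

```text
{'time': 20.7, 'position': [529.51, 188.68, 58.25], 'tool_rot': [-179.92, 0.05, -35.09], 'contact_force': [-1.02, 4.02, -0.21], 'moment': [0.53, 0.12, 0.02], 'gripper_width': 0.01}
```

View pics/s9c.png

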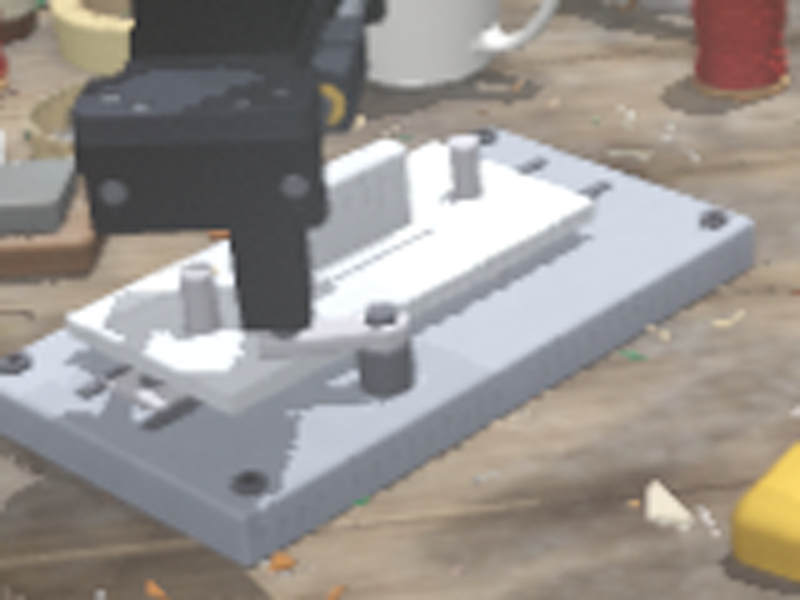

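drive_tool(
  linear=[
    [0.0023,-0.0012,0],
    [0.0023,-0.0012,0],
    [0.0023,-0.0012,0],
    [0.0023,-0.0012,0],
    [0.0023,-0.0012,0],
    [0.0023,-0.0012,0],
    [0.0023,-0.0012,0],
    [0.0023,-0.0012,0],
    [0,0,0],
  ],
  turn=[
    [0,0,4],
    [0,0,4],
    [0,0,4],
    [0,0,4],
    [0,0,4],
    [0,0,4],
    [0,0,4],
    [0,0,4],
    [0,0,0],
  ],
  gripper=[-1,-1,-1,-1,-1,-1,-1,-1,-1],
)

```text
time: 21.5
position: [549.1, 180.6, 58.4]
tool_rot: [-179.9, 0.0, -67.0]
contact_force: [0.9, 4.0, -0.1]
gripper_width: 0.2
```

```bash
python3 st.py; python3 - <<'E'
from h import *
s=manip.snapshot("scene")[:,:,::-1]
cv2.imwrite("pics/s10.png",s)
cv2.imwrite("pics/s10c.png",cv2.resize(s[220:340,150:310],None,fx=5,fy=5,interpolation=cv2.INTER_CUBIC))
E
```

```text
{'time': 21.5, 'position': [549.07, 180.64, 58.36], 'tool_rot': [-179.9, 0.02, -67.04], 'contact_force': [0.89, 4.04, -0.08], 'moment': [0.62, -0.08, 0.01], 'gripper_width': 0.22}
```

View pics/s10c.png

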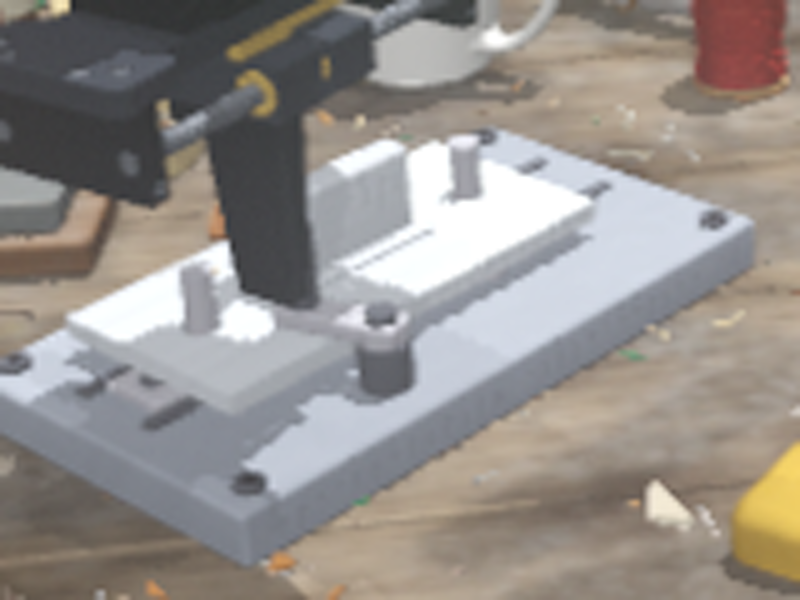

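drive_tool(
  linear=[
    [0.0023,-0.0012,0],
    [0.0023,-0.0012,0],
    [0.001,-0.0004,0],
    [0,0,0],
  ],
  turn=[
    [0,0,4],
    [0,0,4],
    [0,0,1],
    [0,0,0],
  ],
  gripper=[-1,-1,-1,-1],
)

```text
time: 21.88
position: [553.4, 176.0, 58.4]
tool_rot: [-179.9, -0.0, -76.0]
contact_force: [1.2, 2.7, -0.2]
gripper_width: 0.2
```

```bash
python3 st.py
```

```text
{'time': 21.88, 'position': [553.39, 176.02, 58.43], 'tool_rot': [-179.93, -0.0, -75.95], 'contact_force': [1.16, 2.74, -0.17], 'moment': [0.58, -0.19, 0.08], 'gripper_width': 0.19}
```

drive_tool(
  linear=[
    [0.001,0,0],
    [0.001,0,0],
    [0.001,0,0],
    [0,0,0],
  ],
  turn=[
    [0,0,0],
    [0,0,0],
    [0,0,0],
    [0,0,0],
  ],
  gripper=[-1,-1,-1,-1],
)

```text
time: 22.22
position: [554.0, 172.9, 58.5]
tool_rot: [-180.0, -0.0, -76.1]
contact_force: [2.2, 3.1, 0.3]
gripper_width: 0.5
```

```bash
python3 st.py
```

```text
{'time': 22.22, 'position': [554.03, 172.93, 58.53], 'tool_rot': [-179.96, -0.01, -76.07], 'contact_force': [2.17, 3.09, 0.28], 'moment': [0.58, -0.22, 0.03], 'gripper_width': 0.52}
```

drive_tool(
  linear=[
    [0.001,0,0],
    [0.001,0,0],
    [0,0,0],
  ],
  turn=[
    [0,0,0],
    [0,0,0],
    [0,0,0],
  ],
  gripper=[-1,-1,-1],
)

```text
time: 22.47
position: [554.2, 172.5, 58.6]
tool_rot: [-180.0, 0.2, -76.1]
contact_force: [0.3, 9.2, -0.3]
gripper_width: 0.5
```

```bash
python3 st.py; python3 - <<'E'
from h import *
s=manip.snapshot("scene")[:,:,::-1]
cv2.imwrite("pics/s11.png",s)
cv2.imwrite("pics/s11c.png",cv2.resize(s[230:330,170:300],None,fx=6,fy=6,interpolation=cv2.INTER_CUBIC))
E
```

```text
{'time': 22.47, 'position': [554.15, 172.5, 58.56], 'tool_rot': [-179.95, 0.17, -76.13], 'contact_force': [0.3, 9.19, -0.32], 'moment': [1.45, -0.04, 0.05], 'gripper_width': 0.46}
```

View pics/s11c.png

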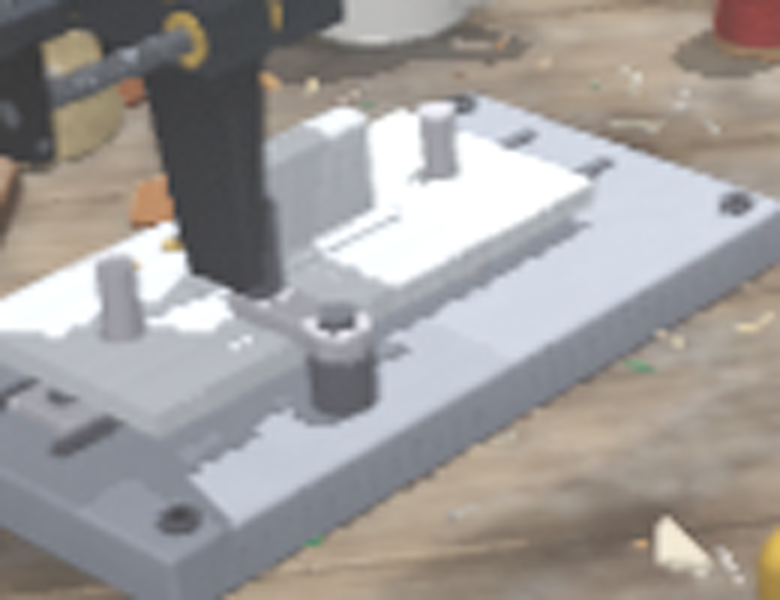

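drive_tool(
  linear=[
    [0.001,0,0],
    [0,0,0],
  ],
  turn=[
    [0,0,0],
    [0,0,0],
  ],
  gripper=[-1,-1],
)

```text
time: 22.68
position: [554.2, 172.4, 58.6]
tool_rot: [-179.9, 0.3, -76.1]
contact_force: [0.7, 12.2, 1.0]
gripper_width: 0.4
```

drive_tool(
  linear=[
    [-0.003,0,0],
    [-0.004,0,0],
    [-0.005,0,0],
    [-0.003,0,-0.004],
    [0,0,-0.01],
    [0,0,-0.015],
    [0,0,-0.02],
    [0,0,-0.02],
    [0,0,-0.02],
    [-0.01,0,-0.02],
    [-0.02,0,-0.015],
    [-0.03,0,0],
    [-0.03,0,0],
    [-0.03,0,0],
    [-0.03,0,0],
    [-0.03,0,0],
    [-0.02,0,0],
    [0,0,0],
  ],
  turn=[
    [0,0,0],
    [0,0,0],
    [0,0,0],
    [0,0,0],
    [0,0,0],
    [0,0,0],
    [0,0,0],
    [0,0,0],
    [0,0,0],
    [0,0,0],
    [0,0,0],
    [0,0,0],
    [0,0,0],
    [0,0,0],
    [0,0,0],
    [0,0,0],
    [0,0,0],
    [0,0,0],
  ],
  gripper=[-1,-1,-1,-1,-1,-1,-1,-1,-1,-1,-1,-1,-1,-1,-1,-1,-1,-1],
)

```text
time: 24.18
position: [501.8, 381.8, 183.3]
tool_rot: [-180.0, 0.1, -75.9]
contact_force: [-0.4, -1.0, 0.4]
gripper_width: 0.0
```

```bash
python3 st.py; python3 - <<'E'
from h import *
s=manip.snapshot("scene")[:,:,::-1];t=manip.snapshot("top")[:,:,::-1]
cv2.imwrite("pics/s12.png",s);cv2.imwrite("pics/t12.png",t)
cv2.imwrite("pics/s12c.png",cv2.resize(s[230:330,170:300],None,fx=6,fy=6,interpolation=cv2.INTER_CUBIC))
E
```

```text
{'time': 24.18, 'position': [501.8, 381.83, 183.28], 'tool_rot': [-179.95, 0.05, -75.9], 'contact_force': [-0.36, -0.96, 0.38], 'moment': [-0.01, 0.05, 0.02], 'gripper_width': 0.01}
```

View pics/s12c.png

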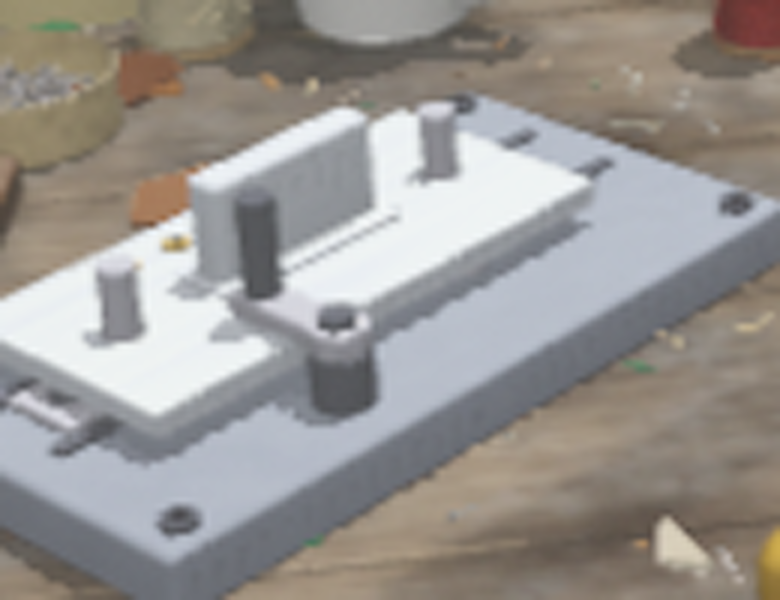

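View pics/t12.png

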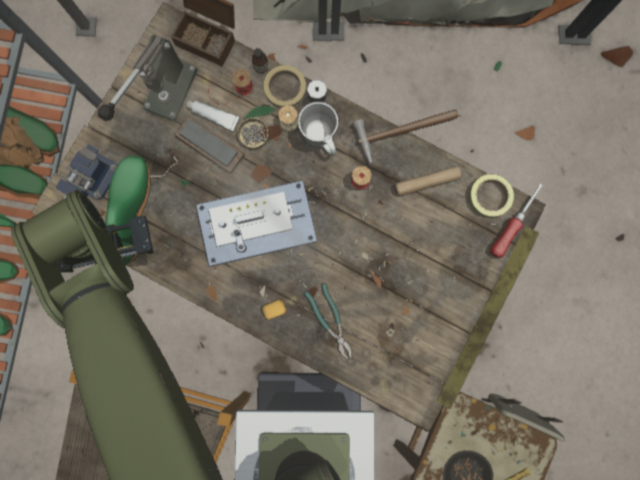

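The keeper bar lies over the plate edge, and nothing else on the bench has moved. I'll work out the keeper angle and template position in numbers, and move the arm up clear of the green object.

drive_tool(
  linear=[
    [0,0,-0.015],
    [0,0,-0.02],
    [0,0,-0.02],
    [0,0,-0.015],
    [0,0,0],
    [0,0,0],
  ],
  turn=[
    [0,0,0],
    [0,0,0],
    [0,0,0],
    [0,0,0],
    [0,0,0],
    [0,0,0],
  ],
  gripper=[-1,-1,-1,-1,-1,-1],
)

```text
time: 24.78
position: [503.8, 378.4, 254.2]
tool_rot: [-179.8, 0.0, -76.2]
contact_force: [0.7, 0.7, -0.3]
gripper_width: 0.6
```

```bash
python3 st.py; python3 - <<'E'
from h import *
yaw=np.radians(13.9);R=np.array([[np.cos(yaw),-np.sin(yaw)],[np.sin(yaw),np.cos(yaw)]]);O=np.array([597.5,122.2])
th=R.T@(onz("scene",(212.9,262.8),80)[:2]-O);pv=R.T@(onz("scene",(170+337/6,230+318/6),52)[:2]-O)
print("thumb",th,"pivot",pv,"theta",np.degrees(np.arctan2(*(th-pv))))
t=manip.snapshot("top")[:,:,::-1];s=manip.snapshot("scene")[:,:,::-1];cv2.imwrite("pics/s13.png",s)
cv2.imwrite("pics/t13c.png",cv2.resize(t[175:275,190:325],None,fx=5.5,fy=5.5,interpolation=cv2.INTER_CUBIC))
a=cv2.imread("pics/t12.png");b=cv2.imread("pics/top0.png");d=cv2.absdiff(a,b).max(2)
print("diff wax/pliers",d[295:365,250:360].max(),"spool/handle",d[150:200,345:470].max())
E
```

```text
{'time': 24.78, 'position': [503.75, 378.43, 254.2], 'tool_rot': [-179.83, 0.05, -76.18], 'contact_force': [0.71, 0.7, -0.31], 'moment': [0.01, -0.02, -0.05], 'gripper_width': 0.59}
thumb [-32.9350428   47.24196795] pivot [-65.64130057  49.70540539] theta 94.30738864478958
diff wax/pliers 12 spool/handle 7
```

View pics/t13c.png

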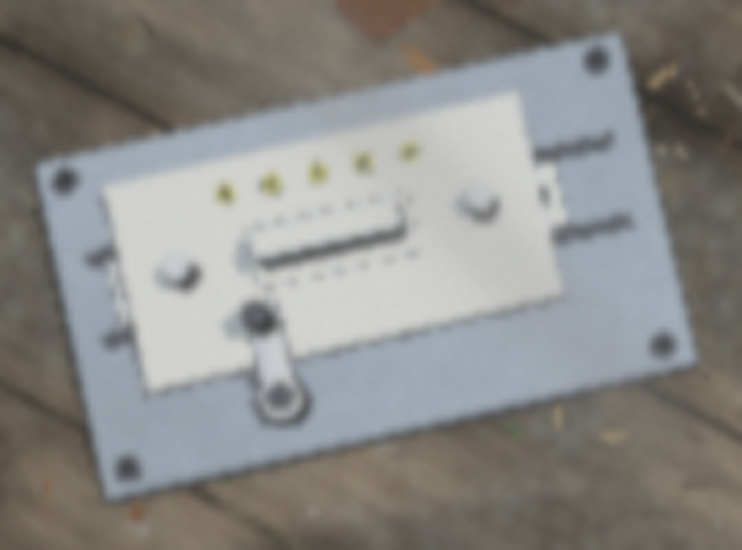

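The keeper is at its stop, along the jig's +x, and the template is flat with both pins through. The bystanders are unchanged and the arm is clear, so I'm handing in.

```bash
python3 -c "
from station import manip
print(manip.sign_off())"
```

```text
the job is handed in; nothing more can be done
None
```

The template is home on the rest buttons with both pins through its holes, and the keeper is swung over its edge to the stop. I handed the job in at about 25 s of the 72 s allowed, with the arm raised clear.

**Seating:** The first touch landed on the pin tops at about 8 N. A 1.2 mm slide in +x let the plate drop over both pins. I then lowered it at about 10 mm/s through the lift pad. At home the tool height stayed at 46.0 mm while the reading rose to 13.7 N, about 17 N net of the template's weight. I only read force at the end of each move, so I did not see peaks in between.

**Keeper:** I pushed the thumb post round with shut fingers at about 3–4 N. It stopped hard at 9 N, and an extra push to 12 N moved it only about 0.1 mm.

**Last checks:**
- **Template:** Both camera views show the plate flat and both pins through.
- **Keeper angle:** The bar lies along the jig's +x. My pixel estimate of its angle was 94°, which I take as the 90° stop within measuring error.
- **Bystanders:** The top-view difference around the wax, pliers, spool and handle was at noise level.

**Disagreements:** The two cameras differed by 1–3 mm on where the holes and pins were. That is larger than the 1.2 mm hole clearance, so I set the final fit by feel.

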